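Hang the disposal tags from the tag box

TASK

Lever the tag box's blue lid open with the flat-bladed opener and swing it right up. Hang every red tag that is in the box on the tag rail: hook it over the bare end and slide it under the guard bars until the whole tag is past the red line. When all the tags hang there, close the lid fully, with the opener laid back flat on its blue mat; leave the tape, mug and stamp alone.

Things in the scene. Friction and masses are not known exactly. Their poses are not given: they have to be found in the camera images.
- tagbox: Fixed grey box, 140 deep (x) by 230 wide (y) by 125 mm high, walls 5 mm. Origin: centre of underside; x points from front to hinge side. The front wall (-x, red and white labels, facing mid-bench) is only 117 mm high: an 8 mm gap runs along the whole front under the lid. Inside, a bar 8 mm thick, top at z 72 mm, runs along y at x 0; tags sit astride it near y -69, -23, 23, 69 mm
- lid (a joint): Angle of the flat blue lid (140 x 230 x 5 mm, 150 g, no handle, flush with the box's outside): 0 closed, grows as the front edge rises, 1.57 upright, stop at 1.9. Stiff hinge (0.17 N m friction): the lid stays where it is left at any angle, and must be pushed all the way both open and shut, with about 2 N at its front edge
- lid_hinge (a point): Point on the lid's hinge line, at the middle of the box's +x upper rim (x 70, y 0, z 125 mm in the box's frame), on the lid's underside; axes as the box's
- lid_edge (a point): Middle of the lid's free (front) edge, on its underside, 140 mm from the hinge; moves with the lid
- opener: Flat opener, 190 mm long, 90 g: orange handle 100 x 18 x 16 mm, then a steel blade 90 mm long, 22 wide, 3 thick. Origin: centre of the handle's underside; x points to the blade, z up as it lies. Blade from x 50 to 140 mm, mid-plane at z 8 mm. Balanced near x 32 mm; pick it by the handle, 18 mm across y
- opener_tip (a point): Middle of the opener blade's tip edge (x 140, z 8 mm in the opener's frame)
- opener_mid (a point): Middle of the opener's length (x 45, z 8 mm in the opener's frame)
- mat: Blue mat fixed to the bench, 260 (x) by 120 (y) by 4 mm; origin: centre of its underside. The opener starts on it
- rail: Fixed tag rail: wooden base 120 x 290 x 12 mm, on it a flat aluminium bar, 8 mm thick (x), 24 mm tall, along y, top at z 150 mm. Origin: on the bench under the bar; y points along the bar from the bare end (y -110 mm, nearer the robot, on a post no higher than the bar) to the far post (164 mm tall, 44 wide, face at y 126 mm, the end stop)
- rail_line (a point): Red line across the bar's top at y -20 mm of the rail; axes as the rail's, +y past the line. From here to the far post (y 146 mm from here) two round 6 mm guard bars run at x +-10 mm, 8 to 14 mm above the bar's top: a tag's saddle fits under them, its tab stands up in the 14 mm between. Their ends flare out 14 mm before the line. Tags get in only by sliding from the bare part
- tag0: Rigid red hanger tag (may be absent), 50 g, 38 mm wide (y). Origin: under the middle of its saddle's roof, where it rests on a bar; z up. Saddle 24 mm thick (x), open below with a 14 mm wide mouth: roof z 0 to 5, front leg (-x) down to z -46, back leg to z -22 mm. On top a white grip tab 8 mm thick (x), 26 wide (y), z 5 to 43 mm. May hang either way round on the rail
- tag1: Rigid red hanger tag (may be absent), 50 g, 38 mm wide (y). Origin: under the middle of its saddle's roof, where it rests on a bar; z up. Saddle 24 mm thick (x), open below with a 14 mm wide mouth: roof z 0 to 5, front leg (-x) down to z -46, back leg to z -22 mm. On top a white grip tab 8 mm thick (x), 26 wide (y), z 5 to 43 mm. May hang either way round on the rail
- tag2: Rigid red hanger tag (may be absent), 50 g, 38 mm wide (y). Origin: under the middle of its saddle's roof, where it rests on a bar; z up. Saddle 24 mm thick (x), open below with a 14 mm wide mouth: roof z 0 to 5, front leg (-x) down to z -46, back leg to z -22 mm. On top a white grip tab 8 mm thick (x), 26 wide (y), z 5 to 43 mm. May hang either way round on the rail
- tag3: Rigid red hanger tag (may be absent), 50 g, 38 mm wide (y). Origin: under the middle of its saddle's roof, where it rests on a bar; z up. Saddle 24 mm thick (x), open below with a 14 mm wide mouth: roof z 0 to 5, front leg (-x) down to z -46, back leg to z -22 mm. On top a white grip tab 8 mm thick (x), 26 wide (y), z 5 to 43 mm. May hang either way round on the rail
- tape: Brown tape core, 90 mm across, 48 mm tall; leave alone
- mug: White mug, 80 mm across, 90 mm tall; leave alone
- stamp: Wooden hand stamp, 40 mm across, 74 mm tall; leave alone
Mind the look-alikes: they are no part of the job. There is more than one size of the opener; the one meant has the size given above.

How it is judged:
On the way, in this order (a step that is already met when the one before it is completed fails the run):
1. the lid is prised up by the opener: raised at least 0.2 rad while the opener bears on it (value of joint lid above 0.2 rad and contact force between opener and lid above 0.2 N), for 0.1 s.
2. the lid is swung up (at least 1.2 rad) (value of joint lid above 1.2 rad), for 0.2 s.
3. every tag hangs on the rail past the red line (y of tag0 in the frame of rail_line between 0.015 and 0.15 m and x of tag0 in the frame of rail_line between -0.009 and 0.009 m and z of tag0 in the frame of rail_line between -0.006 and 0.006 m and angle between each of tag0, tag1, tag2, tag3's own z axis and vertical below 0.3 rad and linear speed of each of tag0, tag1, tag2, tag3 below 0.03 m/s and y of tag1 in the frame of rail_line between 0.015 and 0.15 m and x of tag1 in the frame of rail_line between -0.009 and 0.009 m and z of tag1 in the frame of rail_line between -0.006 and 0.006 m and y of tag2 in the frame of rail_line between 0.015 and 0.15 m and x of tag2 in the frame of rail_line between -0.009 and 0.009 m and z of tag2 in the frame of rail_line between -0.006 and 0.006 m and y of tag3 in the frame of rail_line between 0.015 and 0.15 m and x of tag3 in the frame of rail_line between -0.009 and 0.009 m and z of tag3 in the frame of rail_line between -0.006 and 0.006 m), for 0.2 s.
At the end, for the whole second after the job is handed in: Every tag present hangs still astride the rail, under the guard bars, wholly past the red line (its middle at least 15 mm past); the lid is shut (within 0.04 rad); the opener lies flat on the mat, its middle within 90 mm lengthwise and 50 mm crosswise of the mat's centre (all of step 3 and value of joint lid below 0.04 rad and x of opener_mid in the frame of mat between -0.09 and 0.09 m and y of opener_mid in the frame of mat between -0.05 and 0.05 m and z of opener_mid in the frame of mat below 0.02 m and angle between the z axis of opener and the z axis of mat, either way round below 0.2 rad and linear speed of opener below 0.03 m/s); the robot touches nothing.
It fails at once if tape, mug or stamp disturbed (moved more than 25 mm) (distance of any of tape, mug, stamp from where it was at the start of the episode above 0.025 m).
Of tag0, tag1, tag2, tag3 only 2 to 3 are there at a start; the rules pass over those that are not, and their reading is None.
At some moment in a run one of opener may be knocked a few centimetres aside while the robot is not near it.
It also fails if it takes over 210 s, if anything falls off the work surface, if the arm or the gripper's body presses on something with over 40 N, if the wrist force passes 120 N, or if a joint passes its speed limit or range.

ROBOT

A 7-joint arm with a two-finger parallel gripper is mounted at the origin on the work surface. World frame = base frame: x ahead of the robot, y to its left, z up, the work surface at z = 0. Lengths are in m, angles in rad, forces in N, time in s.
With the tool pointing down it reaches from about 0.425 to 0.925 m from the base axis. Payload 6.8 kg.
Tool frame: the origin (TCP) lies at the very end of the fingers, on their centre line; the grasp point (between the pads) lies 19 mm behind it (grip_point_offset is the distance from the TCP to the grasp point, in m); z points along the fingers, y is the line along which they close (so a half turn about z gives the same grasp; the last joint's range is limited). The gripper opens to 85 mm and grips with 20 to 120 N. Pads are 22 mm wide; open, the fingers measure 114 mm over their backs; the gripper's body (76 mm by 85 mm) begins 54 mm behind the grasp point. The pads swing forward as they close: fully open they stand 13 mm farther back than shut.
Start: joints at [1.136, 0.477, 0.022, 1.555, -0.011, 1.109, -0.083], TCP at [0.217, -0.639, 0.231] pointing down, gripper open.
Joint ranges: [-2.96, 2.96], [-0.34, 2.1], [-1.41, 1.46], [0.24, 2.44], [-1.37, 4.51], [0.17, 1.92], [-2.96, 2.96]. Speed limits (rad/s): [2.39, 2.39, 3.14, 3.14, 3.14, 3.14, 3.14].

INTERFACE

Orientations are given as a unit quaternion [w, x, y, z].
In Python, from station import * gives the robot as it stands.
- The arm moves only by the tool carry_out, never from a script. Its argument "rows" is text: rows parted by semicolons, each of 4 numbers parted by spaces: the shift along the world's x, y, z in mm, then the turn about the world's z in degrees. In form: dx dy dz yaw; .... A call has 1 to 10 rows; each row shifts and turns the commanded pose from where the row before left it; what a row does not reach is not made up. A row lasts 1/8 s, in which the tool goes at most 62.5 mm and 10.7 degrees, less where a joint would pass 70% of its speed; a pose out of reach is approached as far as the arm can. A call is refused whole if a number of a shift passes 62.5 or a number of a turn 10.7, either way. A call with a gripper value outside its range is refused whole. "claw" is the finger opening in mm, from 0 to 85.4, set as the call begins (left out, the last holds). The fingers move at their own pace and stop on an object; "force" is the grip in N (left out, the last holds). Time passes only in rows, so rows that do not move let the fingers close. It gives the time, the measured TCP pose, the force, the opening and the grip force at its end, in the units of the state.
- get_obs(): the state, without advancing time (a new reading comes with each control period).
- read_camera(name): name is "scene" or "side" or "wrist"; returns a dict with "img" (480x640x3 uint8, blue, green, red), "fov_y" (degrees; the focal length in pixels is half the picture's height over the tangent of half this angle, whatever the lens; pixels are square), "cx", "cy" (the principal point, pixels), "world_to_cam" (4x4, takes a point from world to camera coordinates). Camera axes: x right, y up, looking along -z (the intrinsics and any distortion apply to the point x, -y, -z); pixel columns grow to the right and rows downward; lengths in m; the calibration is good to about 2 mm. A picture is of the moment at which its call begins. There is no depth.
- hand_in(): hands the job in; it is judged then, once.
Trained networks look in the newest picture that a camera, given by its name, has taken for a name from the list of things; names that differ only in an ending like _2 or _b are one class to them, and where a whole thing is asked for, a point or a joint stands for the part that bears it (a point fixed in the world has none). Each returns a list of dicts, best first, with "confidence" (0 to 1); they miss things now and then, are a little off and sometimes report something else, mostly with a low value. They report only what shows in the picture. A call takes as long as a camera call. They do not tell look-alikes from the thing itself.
- recognise(camera, thing): "centre" ([column, row] in pixels, amid what is visible of it).
- outline_of(camera, thing): "pixels" (480x640 bool, what is visible of it) and "centre" ([column, row] in pixels, amid what is visible of it).
- place_of(camera, thing): "centre" ([column, row] in pixels: a listed point, or the origin of a listed thing).
The state is a dict: "t": time; "q": joint angles; "joint_vel": joint speeds; "joint_torque": joint torques, N m; "eef_pos": TCP position; "tool_rot": TCP orientation; "contact_force": force on the tool from outside, world axes, zero at the start; "torque": the same for the moment, N m; "gripper_width": opening from 0.0 (shut) to 1.0 (fully open); "grasp_force": force on a finger pad.
Only numpy, scipy, OpenCV 4.12 (cv2) and the standard library are available. Lean on these libraries where they do the work, as an engineer would, in place of code of your own. Each camera call takes 0.05 s, during which the arm holds its last target. There are 200 camera calls.

## Working session

There is one attempt and no reset: what is moved stays moved. The work goes in short steps, Python scripts to look and compute and a tool call to move; the robot and the scene stay as the last step left them, time stands still between calls to the robot, and variables do not carry over. Pictures are saved under pics/ and viewed, at most 14 in all, crops included, and the job is handed in when it is done.

Besides the shell and the picture viewer there is one more tool, called after "Emit:" by a JSON object that holds its "name" and its "arguments", one argument or row to a line. carry_out: Moves the arm, as the interface text tells. Its arguments: {"type":"object","properties":{"rows":{"type":"string"},"claw":{"type":"number"},"force":{"type":"number"}},"required":["rows"]}

```bash
ls; mkdir -p pics; python3 - <<'E'
from station import *
import cv2
o=get_obs(); print(o)
for c in ["scene","side","wrist"]:
    r=read_camera(c); cv2.imwrite(f"pics/a_{c}.png",r["img"]); print(c,r["fov_y"],r["cx"],r["cy"],r["world_to_cam"].tolist(),[k for k in r])
    for n in ["tagbox","lid","lid_hinge","lid_edge","opener","opener_tip","opener_mid","mat","rail","rail_line","tag0","tape","mug","stamp"]:
        for f in (place_of,):
            print(n,[(round(d["confidence"],2),[round(float(x)) for x in d["centre"]]) for d in f(c,n)])
E
```

```text
pics
{'t': 0.0, 'q': array([ 1.13589068,  0.47781756,  0.02233687,  1.5564822 , -0.01150444,
        1.10926178, -0.0831028 ]), 'joint_vel': array([-0.00060179, -0.00023998,  0.00017976,  0.0004138 ,  0.0003546 ,
       -0.0001653 ,  0.0003832 ]), 'joint_torque': array([ 1.54082272e-04, -5.96450722e+01,  1.60795871e+00, -2.81197679e+01,
        1.24588565e-02,  9.44622239e-03,  2.44949200e-05]), 'eef_pos': array([ 0.21648414, -0.63871158,  0.23030096]), 'tool_rot': array([-8.95007137e-04,  9.86677470e-01,  1.62685965e-01, -2.14657529e-04]), 'contact_force': array([0.3697499 , 0.29889348, 1.00560099]), 'torque': array([-0.05612911,  0.03508438,  0.03888248]), 'grasp_force': 0.0, 'gripper_width': 1.0007687939782928}
scene 51.625089059977626 317.261931166676 233.58581583176837 [[-0.54182564165002, 0.8404831282567689, -0.0036173424305283057, 0.24901017295539887], [-0.609332126028765, -0.38984022230442705, 0.6904628601618626, 0.22542775416324834], [0.5789121990766899, 0.3763146451964773, 0.7233588000230868, -1.8780991334123414], [0.0, 0.0, 0.0, 1.0]] ['img', 'fov_y', 'cx', 'cy', 'world_to_cam']
tagbox [(0.67, [362, 295]), (0.56, [311, 254]), (0.38, [252, 195])]Traceback (most recent call last):
  File "<stdin>", line 8, in <module>
ValueError: it knows: lid_edge, lid_hinge, mat, mug, opener, opener_mid, opener_tip, rail, rail_line, stamp, tag, tagbox, tape
```

```bash
cat > h.py <<'E'
from station import *
import cv2, numpy as np
from scipy.optimize import least_squares
def K(r):
    f=240/np.tan(np.radians(r["fov_y"])/2); return f,r["cx"],r["cy"]
def proj(r,P):
    P=np.atleast_2d(P); M=np.array(r["world_to_cam"]); c=P@M[:3,:3].T+M[:3,3]; f,cx,cy=K(r)
    return np.c_[cx+f*c[:,0]/-c[:,2], cy-f*c[:,1]/-c[:,2]]
def ray(r,uv):
    f,cx,cy=K(r); M=np.array(r["world_to_cam"]); d=np.array([(uv[0]-cx)/f,-(uv[1]-cy)/f,-1.])
    return -M[:3,:3].T@M[:3,3], M[:3,:3].T@d
def onz(r,uv,z):
    o,d=ray(r,uv); return o+d*(z-o[2])/d[2]
def pl(f,c,n): return [(round(d["confidence"],2),[round(float(x),1) for x in d["centre"]]) for d in f(c,n)]
E
python3 - <<'E'
from h import *
import pickle
R={}
for c in ["scene","side","wrist"]:
    R[c]=r=read_camera(c); cv2.imwrite(f"pics/a_{c}.png",r["img"])
    for n in ["tagbox","lid_hinge","lid_edge","opener_tip","opener_mid","mat","rail","rail_line"] if c!="wrist" else ["opener"]:
        print(c,n,[(a,b,onz(r,b,{"lid_hinge":.125,"lid_edge":.125,"rail_line":.15,"opener_tip":.012,"opener_mid":.012}.get(n,0))[:2].round(3).tolist()) for a,b in pl(place_of,c,n)])
pickle.dump(R,open("R0.pkl","wb"))
E
```

```text
scene tagbox [(0.75, [362.1, 294.5], [0.536, 0.209])]
scene lid_hinge [(0.78, [382.5, 278.6], [0.544, 0.269])]
scene lid_edge [(0.77, [349.0, 250.9], [0.505, 0.14])]
scene opener_tip [(0.82, [290.0, 269.3], [0.58, -0.023]), (0.76, [241.0, 188.1], [0.363, -0.393])]
scene opener_mid [(0.83, [260.0, 168.1], [0.234, -0.405]), (0.52, [311.0, 255.4], [0.497, 0.001]), (0.51, [412.4, 248.6], [0.297, 0.26])]
scene mat [(0.77, [311.8, 255.2], [0.486, -0.004])]
scene rail [(0.97, [252.6, 231.3], [0.505, -0.23])]
scene rail_line [(0.83, [251.2, 192.4], [0.477, -0.239])]
side tagbox [(0.92, [297.2, 316.6], [0.528, 0.213])]
side lid_hinge [(0.7, [283.8, 313.7], [0.542, 0.276])]
side lid_edge [(0.58, [305.9, 264.1], [0.517, 0.138])]
side opener_tip [(0.98, [297.4, 236.9], [0.572, -0.024]), (0.7, [371.3, 325.2], [0.345, 0.214])]
side opener_mid [(0.95, [329.1, 246.2], [0.48, -0.006]), (0.62, [387.2, 345.1], [0.303, 0.26]), (0.58, [429.2, 153.2], [0.217, -0.422])]
side mat [(0.75, [334.3, 245.5], [0.468, -0.019])]
side rail [(0.66, [333.1, 192.0], [0.499, -0.218])]
side rail_line [(0.89, [342.6, 152.3], [0.478, -0.233])]
wrist opener [(0.67, [89.0, 196.9], [0.155, -0.429])]
```

View pics/a_scene.png

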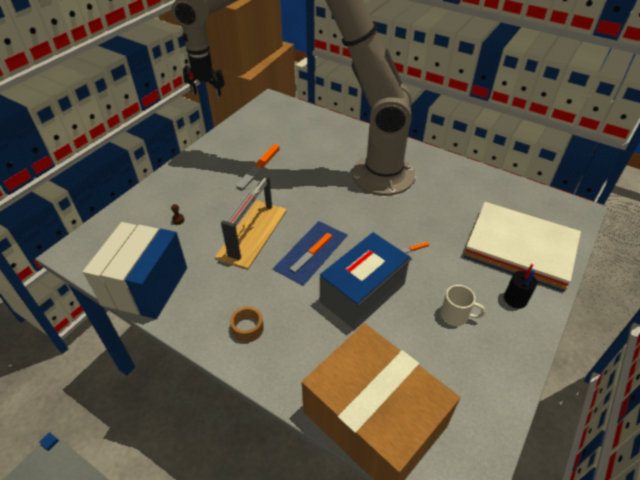

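```bash
ls pics
```

```text
a_scene.png
a_side.png
a_wrist.png
```

View side.

View pics/a_side.png

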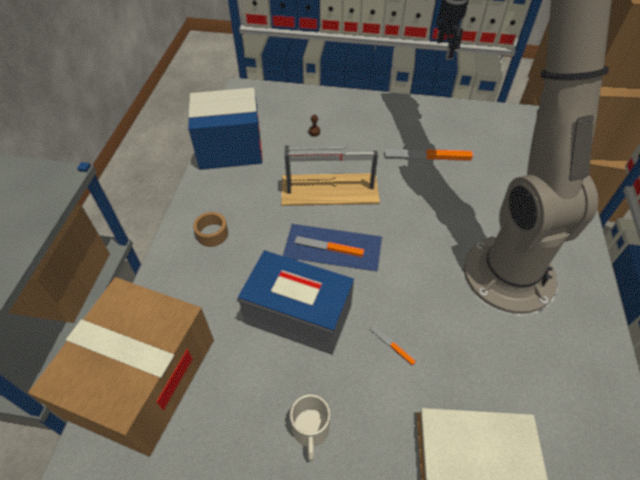

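```bash
python3 - <<'E'
from h import *
import pickle
R=pickle.load(open("R0.pkl","rb"))
# triangulate
def tri(a,b):
    A=[];B=[]
    for c,uv in(("scene",a),("side",b)):
        o,d=ray(R[c],uv); d/=np.linalg.norm(d); Q=np.eye(3)-np.outer(d,d); A.append(Q);B.append(Q@o)
    return np.linalg.lstsq(np.vstack(A),np.hstack(B),rcond=None)[0].round(4)
for n,a,b in[("box",(362.1,294.5),(297.2,316.6)),("hinge",(382.5,278.6),(283.8,313.7)),("edge",(349,250.9),(305.9,264.1)),("tip",(290,269.3),(297.4,236.9)),("mid",(311,255.4),(329.1,246.2)),("mat",(311.8,255.2),(334.3,245.5)),("rail",(252.6,231.3),(333.1,192)),("line",(251.2,192.4),(342.6,152.3))]: print(n,tri(a,b))
s=R["scene"]["img"][140:340,220:440]; e=R["side"]["img"][110:380,250:450]
cv2.imwrite("pics/b.png",np.hstack([cv2.resize(s,(440,400)),cv2.resize(e,(296,400))]))
E
```

```text
box [ 0.5294  0.2069 -0.0102]
hinge [0.5419 0.2708 0.1209]
edge [0.5148 0.1452 0.1369]
tip [ 0.5736 -0.029   0.0028]
mid [ 0.4826 -0.0122 -0.0043]
mat [ 0.4704 -0.0197 -0.0146]
rail [ 0.4995 -0.2332 -0.0109]
line [ 0.4774 -0.2377  0.1484]
```

View pics/b.png

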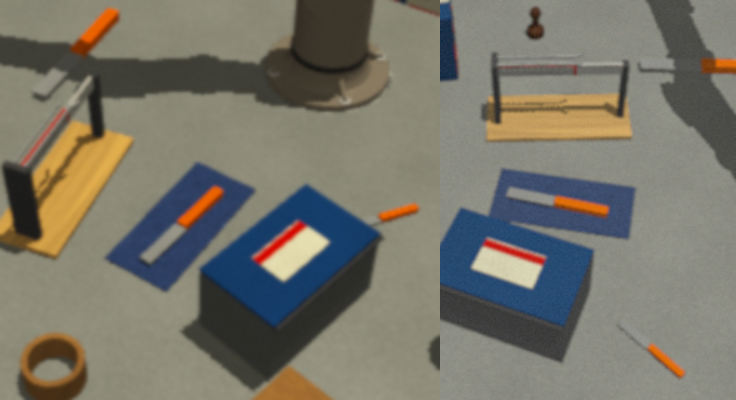

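Look-alikes: the opener on the mat (scene 311,255 / side 329,246), a large one by the rail (scene 262,166 / side 428,155), and a small one by the box (scene 418,246 / side 392,345). The one on the mat has a tip-to-middle distance of about 93 mm, against 95 mm specified, so I choose that one. The crop confirms it is the mid-sized one. I'll move over it and look with the wrist camera.

Emit:
{"name": "carry_out", "arguments": {
  "rows": "0 0 40 0;0 0 40 0;18 40 20 -3;18 40 20 -3;18 40 0 -3;18 40 0 -3;18 40 0 -3;18 40 0 -3;18 40 0 -3;18 40 0 -3",
  "claw": 60
}}

```text
t: 2.35
eef_pos: [0.3611, -0.3179, 0.3516]
tool_rot: [0.0, 0.999, -0.047, 0.0]
contact_force: [0.5, 0.1, -0.8]
gripper_width: 0.702
grasp_force: 0.0
```

Emit:
{"name": "carry_out", "arguments": {
  "rows": "18 40 0 -3;18 40 0 -2;18 40 0 0;18 40 0 0;18 40 0 0;18 40 0 0;18 40 0 0;18 20 0 0;0 0 0 0;0 0 0 0"
}}

```text
t: 3.6
eef_pos: [0.5043, -0.0201, 0.3512]
tool_rot: [0.0, 0.996, -0.09, -0.0]
contact_force: [-0.6, -0.2, -0.2]
gripper_width: 0.704
grasp_force: 0.0
```

```bash
python3 - <<'E'
from h import *
import pickle
o=get_obs(); print(o["eef_pos"],o["tool_rot"],o["contact_force"])
r=read_camera("wrist"); pickle.dump(r,open("Rw1.pkl","wb")); cv2.imwrite("pics/c.png",r["img"]); print(np.array(r["world_to_cam"]).round(3))
for n,z in(("opener_tip",.012),("opener_mid",.012),("mat",0)): print(n,[(a,b,onz(r,b,z)[:2].round(4)) for a,b in pl(place_of,"wrist",n)])
R=pickle.load(open("R0.pkl","rb"))
for c in("scene","side"):
    hsv=cv2.cvtColor(R[c]["img"],cv2.COLOR_BGR2HSV)
    m=cv2.inRange(hsv,(100,120,70),(125,255,255))
    for k in cv2.findContours(m,cv2.RETR_EXTERNAL,cv2.CHAIN_APPROX_NONE)[0]:
        if cv2.contourArea(k)>800:
            h=cv2.convexHull(k); e=.02*cv2.arcLength(h,True); print(c,cv2.contourArea(k),cv2.approxPolyDP(h,e,True)[:,0].tolist())
E
```

```text
[ 0.50430462 -0.02013122  0.35116343] [ 2.65700257e-04  9.95944970e-01 -8.99638166e-02 -2.42351449e-04] [-0.6128954  -0.2056017  -0.19486391]
[[-0.18  -0.984  0.001  0.07 ]
 [ 0.945 -0.173 -0.277 -0.411]
 [ 0.273 -0.049  0.961 -0.632]
 [ 0.     0.     0.     1.   ]]
opener_tip [(0.72, [306.2, 131.9], array([ 0.5736, -0.0165])), (0.68, [175.2, 335.2], array([0.3457, 0.2078]))]
opener_mid [(0.81, [314.9, 211.7], array([ 0.4786, -0.0091]))]
mat [(0.79, [324.9, 212.3], array([ 0.4732, -0.0208]))]
scene 2983.0 [[373, 233], [408, 258], [356, 302], [321, 273]]
scene 917.0 [[175, 232], [142, 283], [126, 280], [161, 229]]
scene 1922.5 [[345, 235], [302, 284], [275, 269], [318, 223]]
scene 1045.0 [[281, 0], [305, 0], [306, 51], [283, 40]]
side 5079.0 [[264, 251], [352, 279], [333, 329], [239, 297]]
side 3068.0 [[255, 113], [260, 162], [199, 167], [190, 119]]
```

View pics/c.png

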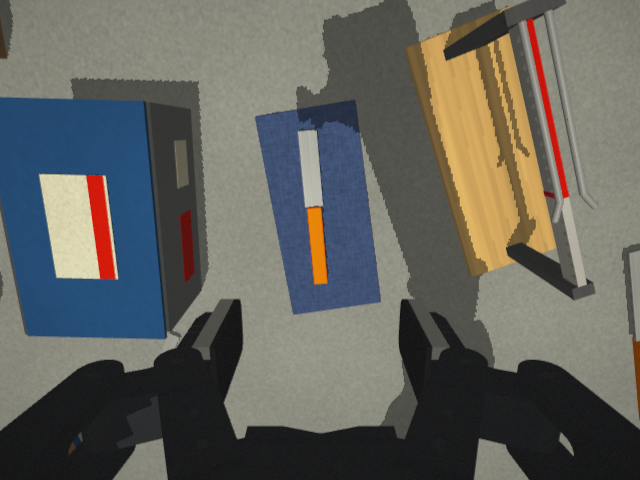

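```bash
python3 - <<'E'
from h import *
import pickle
R=pickle.load(open("R0.pkl","rb")); R["wrist"]=pickle.load(open("Rw1.pkl","rb"))
def T(p,L):
    c,s=np.cos(p[2]),np.sin(p[2]); L=np.atleast_2d(L).astype(float)/1000
    return np.c_[p[0]+c*L[:,0]-s*L[:,1],p[1]+s*L[:,0]+c*L[:,1],L[:,2]]
def fit(p0,obs,name):
    f=lambda p:np.concatenate([((proj(R[c],T(p,L))-np.array(uv))*(2 if c=="wrist" else 1)).ravel() for c,L,uv in obs])
    s=least_squares(f,p0,loss="soft_l1"); print(name,s.x.round(4),np.degrees(s.x[2]).round(2)); print((s.fun.reshape(-1,2)).round(1).tolist()); return s.x
fn,ff,bn,bf=[-70,115,130],[-70,-115,130],[70,115,130],[70,-115,130]
b=[("scene",[fn,ff,bn,bf],[[373,233],[321,273],[408,258],[356,302]]),("side",[fn,ff,bn,bf],[[352,279],[264,251],[333,329],[239,297]]),("wrist",[fn,ff,bn],[[166,339],[145,102],[25,334]])]
fit([.53,.207,1.35],b,"box all"); fit([.53,.207,1.35],b[2:],"box wrist"); fit([.53,.207,1.35],b[:2],"box s")
img=R["wrist"]["img"]; hsv=cv2.cvtColor(img,cv2.COLOR_BGR2HSV)
m=cv2.inRange(hsv,(5,180,120),(20,255,255)); m[:, :290]=0;m[:,345:]=0;m[:190]=0;m[300:]=0
k=max(cv2.findContours(m,0,1)[0],key=cv2.contourArea); q=cv2.boxPoints(cv2.minAreaRect(k)); print("handle",q.round(1).tolist(),[onz(R["wrist"],u,.02)[:2].round(4).tolist() for u in q])
fit([.47,-.02,-.15],[("wrist",[[130,60,4],[130,-60,4],[-130,-60,4],[-130,60,4]],[[257,117],[355,100],[380,301],[294,314]])],"mat")
# bar: end near corners and red line
for uv in [(570,294),(588,288),(557,197),(566,197),(528,22)]: print(uv,onz(R["wrist"],uv,.15).round(4))
E
```

```text
box all [0.5267 0.2052 1.3491] 77.3
[[0.3, -2.3], [-2.1, -0.5], [2.3, -2.4], [0.1, -0.2], [2.1, -1.0], [0.3, -2.7], [-0.4, 0.3], [-1.8, -2.2], [-5.6, 0.6], [-0.1, -1.5], [0.7, 0.6]]
box wrist [0.5266 0.2051 1.3486] 77.27
[[-5.5, 0.7], [0.3, -1.3], [0.8, 0.5]]
box s [0.5272 0.2076 1.3602] 77.94
[[0.5, -2.0], [-1.4, 0.3], [2.8, -2.3], [1.3, 0.4], [1.6, -0.7], [-0.7, -1.7], [-0.2, 0.9], [-2.2, -0.7]]
handle [[306.5, 207.3000030517578], [320.70001220703125, 206.0], [327.70001220703125, 282.6000061035156], [313.3999938964844, 283.8999938964844]] [[0.4873, -0.0005], [0.4858, -0.0177], [0.3868, -0.0087], [0.3883, 0.0095]]
mat [ 0.4703 -0.0168 -0.0204] -1.17
[[-5.5, -0.7], [0.9, -1.2], [3.4, 3.3], [-0.8, 3.3]]
(570, 294) [ 0.3859 -0.2363  0.15  ]
(588, 288) [ 0.3891 -0.2528  0.15  ]
(557, 197) [ 0.4806 -0.2258  0.15  ]
(566, 197) [ 0.4792 -0.2336  0.15  ]
(528, 22) [ 0.6231 -0.206   0.15  ]
```

The picture shows the opener with its tip at (308,131) and its handle end at (320,284). The measured handle is 99 x 18 mm, so this is the right opener. Descending on it.

Emit:
{"name": "carry_out", "arguments": {
  "rows": "-20 7 -40 3;-17 6 -40 2;0 0 -50 0;0 0 -50 0;0 0 -50 0;0 0 -40 0;0 0 -40 0;0 0 -20 0;0 0 0 0;0 0 0 0",
  "claw": 45,
  "force": 80
}}

```text
t: 5.05
eef_pos: [0.4684, -0.0065, 0.0222]
tool_rot: [0.0, 0.999, -0.046, 0.001]
contact_force: [-0.0, -0.6, -0.3]
gripper_width: 0.528
grasp_force: 0.0
```

```bash
python3 - <<'E'
from h import *
o=get_obs(); print(o["eef_pos"],o["tool_rot"],o["contact_force"])
r=read_camera("wrist"); img=r["img"]; hsv=cv2.cvtColor(img,cv2.COLOR_BGR2HSV)
cv2.imwrite("pics/d.png",img)
print(proj(r,[o["eef_pos"]]))
E
```

```text
[ 0.46840651 -0.00649788  0.02218628] [ 2.58270243e-05  9.98927799e-01 -4.62901920e-02  6.86065810e-04] [-0.00799974 -0.5532611  -0.32131046]
[[319.61734822 314.76827236]]
```

View pics/d.png

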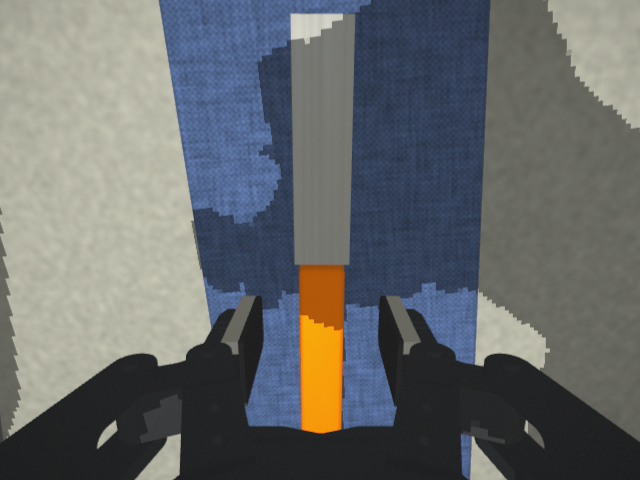

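The handle is centred between the fingers at column 321. Lower and grip.

Emit:
{"name": "carry_out", "arguments": {
  "rows": "0 0 -8 0;0 0 -7 0;0 0 0 0;0 0 0 0"
}}

```text
t: 5.6
eef_pos: [0.4677, -0.0062, 0.0063]
tool_rot: [0.0, 0.999, -0.046, -0.0]
contact_force: [0.5, -0.3, -0.8]
gripper_width: 0.522
grasp_force: 0.0
```

Emit:
{"name": "carry_out", "arguments": {
  "rows": "0 0 0 0;0 0 0 0;0 0 0 0;0 0 0 0;0 0 0 0;0 0 0 0",
  "claw": 0,
  "force": 90
}}

```text
t: 6.35
eef_pos: [0.4678, -0.0063, 0.0068]
tool_rot: [0.0, 0.999, -0.046, 0.0]
contact_force: [-2.2, 0.7, 6.3]
gripper_width: 0.179
grasp_force: 88.4
```

Emit:
{"name": "carry_out", "arguments": {
  "rows": "0 0 20 0;0 0 40 0;0 0 40 0;0 0 40 0;0 0 40 5;0 0 13 9;0 0 0 9;0 0 0 9;0 0 0 9;0 0 0 9"
}}

```text
t: 7.6
eef_pos: [0.4673, -0.0064, 0.1992]
tool_rot: [0.0, 0.924, 0.383, -0.0]
contact_force: [-0.4, 0.4, -1.3]
gripper_width: 0.185
grasp_force: 88.2
```

Emit:
{"name": "carry_out", "arguments": {
  "rows": "0 0 0 9;5 5 0 9;5 5 0 9;5 5 0 5.6;0 0 0 0;0 0 0 0;0 0 0 0"
}}

```text
t: 8.48
eef_pos: [0.4824, 0.0084, 0.1992]
tool_rot: [0.0, 0.781, 0.624, -0.0]
contact_force: [-0.3, 0.1, -1.3]
gripper_width: 0.183
grasp_force: 88.2
```

```bash
python3 - <<'E'
from h import *
import pickle
o=get_obs(); print(o["eef_pos"],o["tool_rot"],o["contact_force"],o["q"].round(2))
r=read_camera("wrist"); pickle.dump(r,open("Rw2.pkl","wb")); cv2.imwrite("pics/e.png",r["img"])
p=[.5267,.2052,1.3491]; c,s=np.cos(p[2]),np.sin(p[2])
for L in [(-70,115,130),(-70,-115,130),(-70,0,130),(70,115,130)]:
    X=np.array([p[0]+(c*L[0]-s*L[1])/1e3,p[1]+(s*L[0]+c*L[1])/1e3,L[2]/1e3]); print(L,proj(r,X).round(1))
print(pl(place_of,"wrist","opener_tip"))
d=[c*.109,s*.109,.0054]; print(proj(r,o["eef_pos"]+d))
E
```

```text
[0.48237444 0.0083981  0.19924215] [ 4.85817290e-05  7.81285676e-01  6.24173565e-01 -2.23434138e-04] [-0.27879234  0.07206526 -1.27477546] [ 0.48  0.27 -0.72  2.    0.22  0.95 -0.58]
(-70, 115, 130) [[75.4 -7. ]]
(-70, -115, 130) [[565.5  -7.9]]
(-70, 0, 130) [[320.3  -7.5]]
(70, 115, 130) [[  10.9 -434.2]]
[]
[[320.23220789  -4.23709479]]
```

View pics/e.png

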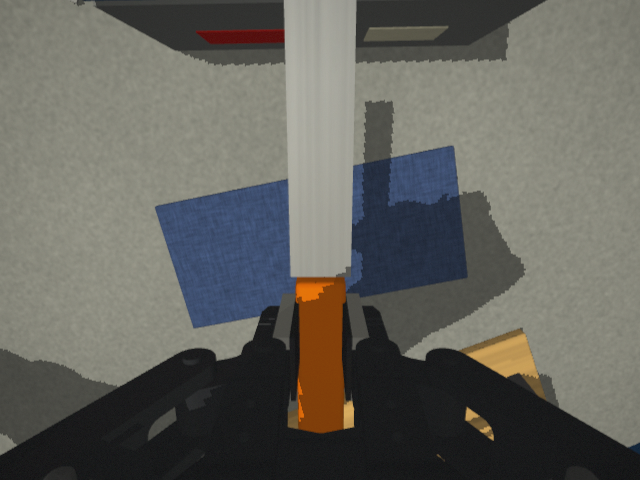

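The blade is aligned with the box at column 320, with the box front at the top of the picture. Lower to the gap height and insert.

Emit:
{"name": "carry_out", "arguments": {
  "rows": "0 0 -30 0;0 0 -30 0;0 0 -24 0;0 0 0 0;0 0 0 0;0 0 0 0"
}}

```text
t: 9.32
eef_pos: [0.4835, 0.0088, 0.1164]
tool_rot: [0.001, 0.781, 0.625, 0.001]
contact_force: [0.1, 0.3, -1.4]
gripper_width: 0.187
grasp_force: 88.3
```

```bash
python3 - <<'E'
from h import *
o=get_obs(); print(o["eef_pos"],o["tool_rot"],o["contact_force"])
r=read_camera("side"); i=r["img"][220:360,220:400]; r2=read_camera("scene"); j=r2["img"][210:350,270:430]
cv2.imwrite("pics/f.png",np.hstack([cv2.resize(i,None,fx=2.3,fy=2.3,interpolation=2),cv2.resize(j,None,fx=2.3,fy=2.3,interpolation=2)]))
E
```

```text
[0.4835439  0.00876895 0.11642361] [6.94490569e-04 7.80931901e-01 6.24615294e-01 7.85946836e-04] [ 0.13907265  0.31071113 -1.38845895]
```

View pics/f.png

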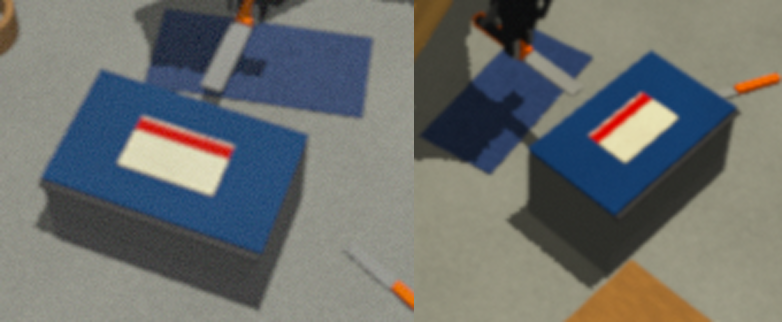

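The pictures show the blade just short of the box front (side crop about 215,90), pointing at the middle. Insert.

Emit:
{"name": "carry_out", "arguments": {
  "rows": "0 0 -1 0;2.2 9.8 0 0;2.2 9.8 0 0;1.1 4.9 0 0;1.1 4.9 0 0;1.1 4.9 0 0;0 0 0 0"
}}

```text
t: 10.3
eef_pos: [0.4905, 0.0435, 0.1143]
tool_rot: [-0.0, 0.781, 0.625, 0.0]
contact_force: [-0.2, -0.4, -1.3]
gripper_width: 0.182
grasp_force: 88.3
```

Emit:
{"name": "carry_out", "arguments": {
  "rows": "1.1 4.9 0 0;1.1 4.9 0 0;1.1 4.9 0 0;0 0 0 0;0 0 8 0;0 0 0 0;0 0 0 0"
}}

```text
t: 11.18
eef_pos: [0.4936, 0.0575, 0.1224]
tool_rot: [0.0, 0.781, 0.625, -0.0]
contact_force: [0.1, -0.8, -1.6]
gripper_width: 0.183
grasp_force: 88.2
```

```bash
python3 - <<'E'
from h import *
o=get_obs(); p=o["eef_pos"]; u=np.array([.2198,.9755]); print(p,o["contact_force"],o["torque"], (p[:2]-[.5267,.2052])@u)
E
```

```text
[0.49359737 0.05753681 0.12235663] [ 0.10537146 -0.84464185 -1.62474975] [-0.04740353  0.11249472  0.05501634] -0.1513214024792483
```

Emit:
{"name": "carry_out", "arguments": {
  "rows": "0 0 7 0;0 0 7 0;0 0 7 0;0 0 7 0;0 0 0 0;0 0 0 0"
}}

```text
t: 11.92
eef_pos: [0.494, 0.0576, 0.1505]
tool_rot: [0.0, 0.781, 0.625, 0.0]
contact_force: [-0.0, 0.6, -0.9]
gripper_width: 0.185
grasp_force: 88.4
```

```bash
python3 - <<'E'
from h import *
o=get_obs(); print(o["eef_pos"],o["contact_force"],o["torque"])
r=read_camera("side"); i=r["img"][180:340,220:400]; r2=read_camera("scene"); j=r2["img"][190:350,270:430]
cv2.imwrite("pics/g.png",np.hstack([cv2.resize(i,None,fx=2.3,fy=2.3,interpolation=2),cv2.resize(j,None,fx=2.3,fy=2.3,interpolation=2)]))
E
```

```text
[0.49395975 0.05756126 0.15050597] [-0.00274175  0.6099739  -0.92037664] [ 0.01810188  0.01182367 -0.05366456]
```

View pics/g.png

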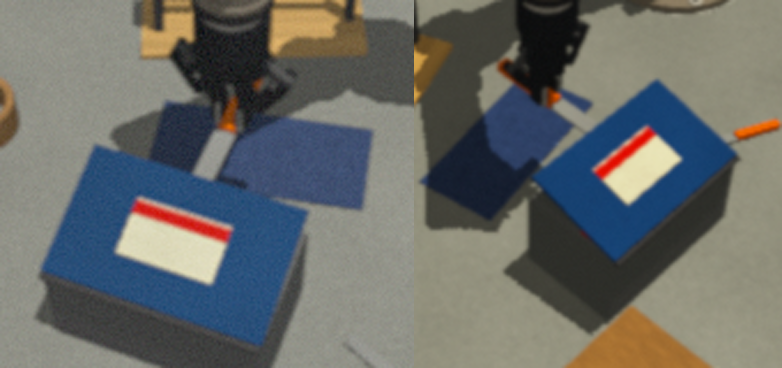

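```bash
python3 - <<'E'
from h import *
print(pl(place_of,"side","lid_edge"),pl(place_of,"scene","lid_edge"))
x0,z0=-.112,.1505
px,pz=x0,z0
H=0.125-.0069
th0=.28; out=[]
bx=-.0425
cur=np.array([-.1123,.0324]) # tip rel hinge
for th in np.r_[np.arange(.40,1.71,.11),1.75]:
    n=np.array([-.11*np.cos(th),.11*np.sin(th)]); d=(n-cur)*1000; cur=n
    out.append("%.1f %.1f %.1f 0"%(d[0]*.2198,d[0]*.9755,d[1])); print(round(th,2),out[-1])
E
```

```text
[(0.88, [306.0, 257.0]), (0.38, [320.1, 235.6])] [(0.56, [351.2, 243.8]), (0.48, [452.4, 314.9])]
0.4 2.4 10.7 10.4 0
0.51 1.2 5.2 10.9 0
0.62 1.4 6.3 10.2 0
0.73 1.7 7.4 9.4 0
0.84 1.9 8.3 8.6 0
0.95 2.1 9.2 7.6 0
1.06 2.2 10.0 6.5 0
1.17 2.4 10.6 5.3 0
1.28 2.5 11.1 4.1 0
1.39 2.6 11.5 2.8 0
1.5 2.6 11.7 1.5 0
1.61 2.7 11.8 0.2 0
1.75 3.4 14.9 -1.7 0
```

Emit:
{"name": "carry_out", "arguments": {
  "rows": "1 5 6 0;1 5 6 0;1 5 10 0;1.5 6.5 10 0;1.7 7.5 9.5 0;2 8.3 8.5 0;2 9 7.5 0;0 0 0 0"
}}

```text
t: 13.12
eef_pos: [0.5047, 0.1059, 0.2088]
tool_rot: [0.0, 0.78, 0.625, 0.001]
contact_force: [1.0, 0.5, -0.7]
gripper_width: 0.182
grasp_force: 88.4
```

```bash
python3 - <<'E'
from h import *
o=get_obs(); print(o["eef_pos"],o["contact_force"],o["torque"])
r=read_camera("side"); i=r["img"][160:340,200:400]; r2=read_camera("scene"); j=r2["img"][170:350,260:440]
print(pl(place_of,"side","lid_edge"),pl(place_of,"scene","lid_edge"))
cv2.imwrite("pics/g2.png",np.hstack([cv2.resize(i,None,fx=2.1,fy=2.1,interpolation=2),cv2.resize(j,None,fx=2.1,fy=2.1,interpolation=2)]))
E
```

```text
[0.50471604 0.10594217 0.20876064] [ 1.0067127   0.49183388 -0.67280851] [-0.02569378 -0.00556935  0.03762711]
[(0.92, [297.3, 255.2])] [(0.71, [366.4, 233.8])]
```

View pics/g2.png

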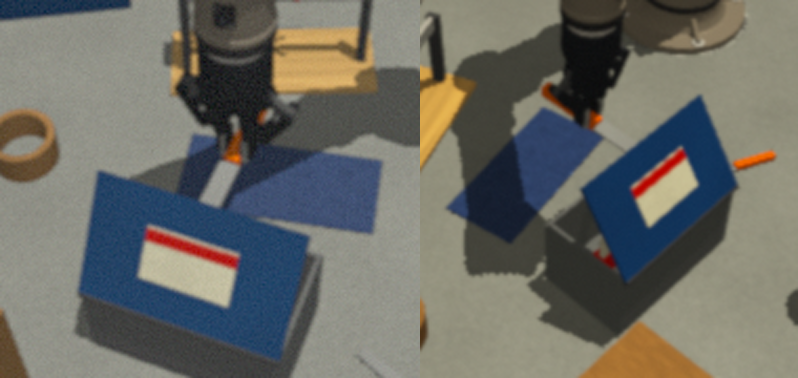

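The lid is at about 0.9 rad and riding on the blade. Continue.

Emit:
{"name": "carry_out", "arguments": {
  "rows": "2.2 10 6.5 0;2.4 10.6 5.3 0;2.5 11 4 0;2.6 11.5 3 0;2.6 11.7 1.5 0;2.7 11.8 0 0;2.7 12 -2 0;2.2 10 -2 0;0 0 0 0"
}}

```text
t: 14.45
eef_pos: [0.5238, 0.1939, 0.2239]
tool_rot: [-0.0, 0.78, 0.625, 0.0]
contact_force: [0.3, -0.1, -1.6]
gripper_width: 0.181
grasp_force: 88.5
```

```bash
python3 - <<'E'
from h import *
o=get_obs(); print(o["eef_pos"],o["contact_force"],o["q"].round(2))
r=read_camera("side"); i=r["img"][160:340,200:400]; r2=read_camera("scene"); j=r2["img"][170:350,260:440]
print(pl(place_of,"side","lid_edge"),pl(place_of,"scene","lid_edge"))
p=np.array([.5267,.2052]);u=np.array([.2198,.9755])
for th in(1.4,1.57,1.75,1.9):
    e=p+u*(.07-.14*np.cos(th)); E=[e[0],e[1],.125+.14*np.sin(th)]; print(th,proj(r,E),proj(r2,E))
cv2.imwrite("pics/g3.png",np.hstack([cv2.resize(i,None,fx=2.1,fy=2.1,interpolation=2),cv2.resize(j,None,fx=2.1,fy=2.1,interpolation=2)]))
E
```

```text
[0.52380561 0.19391546 0.2238781 ] [ 0.26716082 -0.09645215 -1.63754689] [ 0.13  0.39 -0.75  1.81  0.3   1.06 -0.95]
[(0.82, [269.7, 293.0])] [(0.75, [245.2, 331.9]), (0.64, [397.5, 253.0]), (0.47, [362.3, 291.9])]
1.4 [[284.67854764 269.59673244]] [[382.05565922 240.42999296]]
1.57 [[279.69574109 278.29778296]] [[389.21147817 244.71065717]]
1.75 [[274.4143805  288.99863818]] [[396.75340173 250.4959488 ]]
1.9 [[270.17639727 298.7906406 ]] [[402.79218594 256.15863075]]
```

View pics/g3.png

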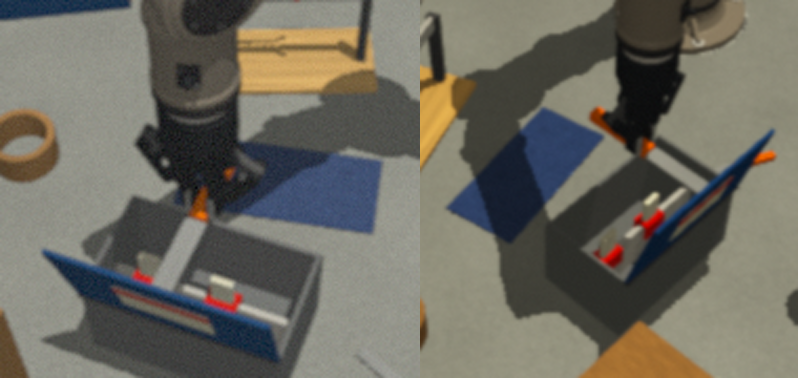

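The pictures show the lid past upright (about 1.78 rad) and at least two red tags in the box (side crop about 145,268 and 222,295). Put the opener back on the mat.

Emit:
{"name": "carry_out", "arguments": {
  "rows": "-9 -40 0 0;-9 -40 0 0;-9 -40 0 0;-9 -40 0 0;-9 -40 0 0;-11 -5 0 -9;-11 -4 0 -9;0 0 0 -9;0 0 0 -9;0 0 0 -9"
}}

```text
t: 15.9
eef_pos: [0.4567, -0.0168, 0.2243]
tool_rot: [0.0, 0.961, 0.276, 0.0]
contact_force: [0.3, -0.5, -1.4]
gripper_width: 0.184
grasp_force: 88.5
```

Emit:
{"name": "carry_out", "arguments": {
  "rows": "0 0 -40 -9;0 0 -40 -9;0 0 -40 -10;0 0 -40 -9.6;0 0 -20 0;0 0 -10 0;0 0 -10 0;0 0 -8 0;0 0 0 0;0 0 0 0"
}}

```text
t: 17.15
eef_pos: [0.4571, -0.0164, 0.0165]
tool_rot: [-0.0, 0.999, -0.046, 0.0]
contact_force: [-0.2, -0.3, -0.9]
gripper_width: 0.181
grasp_force: 88.4
```

Emit:
{"name": "carry_out", "arguments": {
  "rows": "0 0 -5 0;0 0 -4 0;0 0 0 0;0 0 0 0"
}}

```text
t: 17.65
eef_pos: [0.4567, -0.0164, 0.007]
tool_rot: [0.0, 0.999, -0.046, -0.0]
contact_force: [0.3, 0.0, -0.8]
gripper_width: 0.179
grasp_force: 88.6
```

Emit:
{"name": "carry_out", "arguments": {
  "rows": "0 0 0 0;0 0 0 0;0 0 0 0;0 0 0 0",
  "claw": 45
}}

```text
t: 18.15
eef_pos: [0.4568, -0.0164, 0.0072]
tool_rot: [0.0, 0.999, -0.046, 0.0]
contact_force: [1.0, -0.1, -0.2]
gripper_width: 0.525
grasp_force: 0.0
```

Emit:
{"name": "carry_out", "arguments": {
  "rows": "0 0 40 0;0 0 50 0;0 0 50 0;8 16 50 0;12 30 50 0;12 30 50 -3;12 30 20 -9;12 30 10 0;0 10 0 0;0 0 0 0"
}}

```text
t: 19.4
eef_pos: [0.512, 0.1296, 0.3263]
tool_rot: [0.0, 0.989, -0.15, -0.001]
contact_force: [-0.4, -0.2, 0.3]
gripper_width: 0.527
grasp_force: 0.0
```

```bash
python3 - <<'E'
from h import *
import pickle
o=get_obs(); print(o["eef_pos"],o["tool_rot"],o["contact_force"])
r=read_camera("wrist"); pickle.dump(r,open("Rw3.pkl","wb")); cv2.imwrite("pics/i.png",r["img"])
print(pl(place_of,"wrist","tag"))
p=np.array([.5267,.2052]);u=np.array([.2198,.9755]);v=np.array([-.9755,.2198])
for y in(-.069,-.023,.023,.069): print(y,proj(r,[*(p+v*y),.072]).round(0))
E
```

```text
[0.5120026  0.12958713 0.3263174 ] [ 4.09198780e-04  9.88753833e-01 -1.49549996e-01 -6.99896548e-04] [-0.42786693 -0.24131846  0.25513854]
[(0.94, [250.4, 230.1]), (0.82, [232.1, 142.1])]
-0.069 [[235. 140.]]
-0.023 [[241. 187.]]
0.023 [[247. 232.]]
0.069 [[253. 274.]]
```

View pics/i.png

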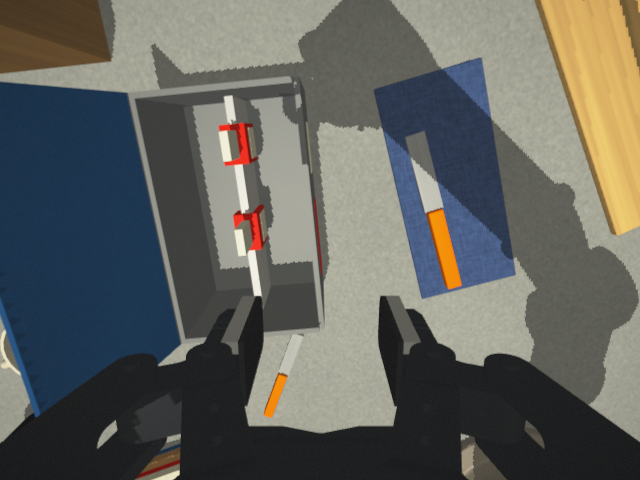

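Two tags show, at (238,145) and (250,230). The slots at (241,187) and (253,274) show bare bar. The opener lies on the mat at (436,210).

```bash
cat >> h.py <<'E'
p0=np.array([.5267,.2052]);u=np.array([.2198,.9755]);v=np.array([-.9755,.2198])
def box(X): d=np.asarray(X)[:2]-p0; return (1e3*np.array([d@u,d@v])).round(1)
E
python3 - <<'E'
from h import *
import pickle
r=pickle.load(open("Rw3.pkl","rb")); img=r["img"]; hsv=cv2.cvtColor(img,cv2.COLOR_BGR2HSV)
m=cv2.inRange(hsv,(0,150,100),(6,255,255))|cv2.inRange(hsv,(175,150,100),(180,255,255)); m[:100]=0;m[260:]=0;m[:,:200]=0;m[:,290:]=0
for k in cv2.findContours(m,0,1)[0]:
    if cv2.contourArea(k)>100: x,y,w,h=cv2.boundingRect(k); print("red",x,y,w,h,[box(onz(r,(x+w/2,yy),.077)) for yy in(y,y+h)])
w=cv2.inRange(hsv,(0,0,150),(40,70,255)); w[:, :215]=0;w[:,275:]=0;w[:85]=0;w[320:]=0
n,l,s,c=cv2.connectedComponentsWithStats(w)
for i in range(1,n):
    if s[i][4]>60: print(s[i],c[i].round(),box(onz(r,c[i],.115)),box(onz(r,c[i],.072)))
for uv,z in(((300,78),.117),((324,327),.117),((185,342),.125),((130,95),.125)): print(uv,box(onz(r,uv,z)))
for q in [(250.4,230.1),(232.1,142.1)]: print(box(onz(r,q,.072)))
E
```

```text
red 233 205 32 45 [array([-6.4, -5.4]), array([-0.3, 41.2])]
red 219 123 38 43 [array([ -6.1, -84. ]), array([ -0.6, -44.3])]
[215  85  40   4  97] [229.  86.] [ -10.4 -112.7] [  -1.7 -117.6]
[ 215   95   47  202 4207] [230. 200.] [  2.3 -17.5] [ 12.6 -10.9]
[ 251   98   24  166 1533] [268. 156.] [-35.9 -53.4] [-30.2 -51.1]
(300, 78) [ -69.6 -113.9]
(324, 327) [-71.9 113.9]
(185, 342) [ 63.5 115. ]
(130, 95) [  69.  -111.1]
[-3.5 21.5]
[  3.  -67.1]
```

Emit:
{"name": "carry_out", "arguments": {
  "rows": "-2 30 0 4.5;-2 30 0 0;-1 20 -40 0;0 0 -40 0;0 0 -40 0;0 0 -40 0;0 0 -30 0;0 0 -26 0;0 0 -20 0;0 0 0 0",
  "claw": 40
}}

```text
t: 20.75
eef_pos: [0.5067, 0.2094, 0.0898]
tool_rot: [0.001, 0.994, -0.111, -0.001]
contact_force: [-0.7, -0.2, -0.6]
gripper_width: 0.467
grasp_force: 0.0
```

Emit:
{"name": "carry_out", "arguments": {
  "rows": "0 0 0 0;0 0 0 0;0 0 0 0;0 0 0 0;0 0 0 0",
  "claw": 0,
  "force": 40
}}

```text
t: 21.38
eef_pos: [0.5086, 0.2101, 0.0923]
tool_rot: [-0.0, 0.994, -0.111, 0.001]
contact_force: [0.4, -0.7, 6.8]
gripper_width: 0.085
grasp_force: 41.5
```

Gripped at 8 mm. Lift and carry to above the rail, then look.

Emit:
{"name": "carry_out", "arguments": {
  "rows": "0 0 20 0;0 0 40 0;0 0 50 0;0 0 50 0;0 0 50 0;-5 -30 40 2;-5 -45 10 3;-5 -45 0 3;-5 -45 0 3;-5 -45 0 3"
}}

```text
t: 22.62
eef_pos: [0.482, -0.0015, 0.3523]
tool_rot: [0.0, 1.0, 0.012, 0.001]
contact_force: [1.0, -0.6, -0.2]
gripper_width: 0.086
grasp_force: 40.4
```

Emit:
{"name": "carry_out", "arguments": {
  "rows": "-5 -45 0 3;-5 -45 0 3;-5 -45 0 2;-5 -45 0 0;-3 -20 0 0;0 0 0 0;0 0 0 0"
}}

```text
t: 23.5
eef_pos: [0.46, -0.1988, 0.3517]
tool_rot: [-0.0, 0.997, 0.081, 0.0]
contact_force: [0.7, 0.2, 0.6]
gripper_width: 0.083
grasp_force: 40.5
```

```bash
python3 - <<'E'
from h import *
import pickle
o=get_obs(); print(o["eef_pos"],o["tool_rot"],o["contact_force"],o["gripper_width"],o["q"].round(2))
r=read_camera("wrist"); pickle.dump(r,open("Rw4.pkl","wb")); cv2.imwrite("pics/j.png",r["img"])
print(pl(place_of,"wrist","rail_line"),pl(place_of,"wrist","tag"))
E
```

```text
[ 0.46001497 -0.19875896  0.35166012] [-2.04578746e-04  9.96684365e-01  8.13640824e-02  3.47201092e-04] [0.69899149 0.17580006 0.55826222] 0.08262308053518727 [ 0.62  0.11 -0.37  1.78  0.04  1.26 -1.16]
[(0.59, [358.7, 197.7]), (0.51, [344.6, 160.3])] [(0.98, [323.2, 301.5])]
```

View pics/j.png

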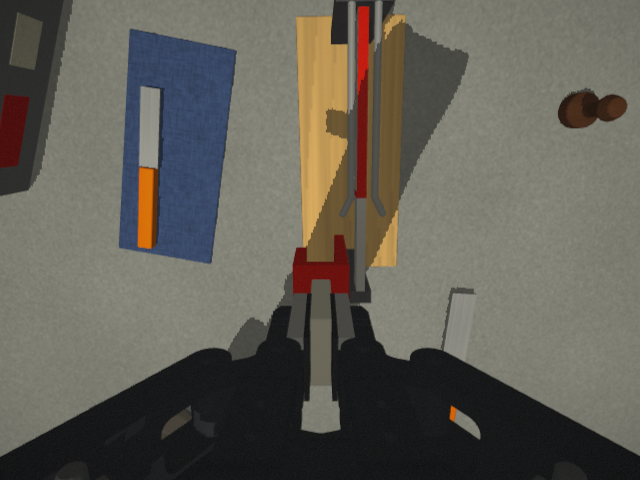

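```bash
python3 - <<'E'
from h import *
import pickle
r=pickle.load(open("Rw4.pkl","rb")); img=r["img"]; hsv=cv2.cvtColor(img,cv2.COLOR_BGR2HSV)
m=cv2.inRange(hsv,(0,150,60),(6,255,255))|cv2.inRange(hsv,(175,150,60),(180,255,255)); m[:10]=0;m[215:]=0;m[:,:340]=0;m[:,385:]=0
pts=[]
for y in range(12,196,6):
    x=np.where(m[y])[0]
    if len(x)>3: pts.append(((x[0]+x[-1]+1)/2,y+.5,len(x)))
print([(p[0],p[1],p[2]) for p in pts[::6]], "red bottom",np.where(m.any(1))[0][-1])
W=np.array([onz(r,p[:2],.15)[:2] for p in pts]); c,b=np.polyfit(W[:,0],W[:,1],1)[::1]; print("slope",c,np.degrees(np.arctan(c)),"y at .39,.475,.6",[np.polyval([c,b],x).round(4) for x in(.39,.475,.6)])
g=cv2.cvtColor(img,cv2.COLOR_BGR2GRAY)
for y in(230,260,285): print(y,g[y,345:380].tolist())
print(g[280:306,360].tolist())
for uv in((361.5,198),(360,291)): print(onz(r,uv,.15).round(4))
# widths
print("width mm",[round(1e3*np.linalg.norm(onz(r,(p[0]-p[2]/2,p[1]),.15)-onz(r,(p[0]+p[2]/2,p[1]),.15)),1) for p in pts[::6]])
E
```

```text
[(np.float64(363.5), 12.5, 11), (np.float64(363.5), 48.5, 11), (np.float64(363.0), 84.5, 10), (np.float64(362.5), 120.5, 9), (np.float64(362.0), 156.5, 10), (np.float64(360.5), 192.5, 11)] red bottom 197
slope 0.1798020425406593 10.192987167798133 y at .39,.475,.6 [np.float64(-0.2481), np.float64(-0.2328), np.float64(-0.2103)]
230 [83, 83, 84, 84, 81, 81, 83, 88, 88, 82, 70, 74, 93, 93, 93, 93, 93, 93, 94, 91, 90, 89, 89, 87, 87, 87, 87, 86, 87, 86, 86, 87, 86, 85, 86]
260 [38, 42, 43, 51, 35, 37, 36, 37, 40, 58, 72, 79, 91, 90, 91, 91, 90, 91, 92, 90, 87, 84, 85, 88, 88, 89, 88, 85, 101, 156, 159, 160, 156, 151, 149]
285 [45, 45, 44, 44, 40, 38, 39, 39, 38, 44, 72, 83, 92, 90, 91, 90, 92, 91, 91, 85, 38, 38, 40, 47, 88, 134, 134, 134, 132, 130, 128, 132, 132, 133, 131]
[91, 91, 91, 91, 91, 90, 91, 91, 92, 91, 87, 66, 44, 42, 44, 43, 43, 43, 41, 42, 42, 43, 69, 111, 133, 105]
[ 0.4785 -0.2323  0.15  ]
[ 0.3924 -0.2475  0.15  ]
width mm [np.float64(8.5), np.float64(8.7), np.float64(8.1), np.float64(7.5), np.float64(8.5), np.float64(9.6)]
```

The picture shows the tag held straight at (321,270). The bar runs from its bare end at (360,291) to the line at (361,197), then red up to the far post at (363,8). I have the rail's direction (10.1 degrees), so I go above the bare end.

Emit:
{"name": "carry_out", "arguments": {
  "rows": "-13 -15 0 0.8;-13 -15 -30 0;-13 -14 -30 0;0 0 -40 0;0 0 -27 0;0 0 0 0;0 0 0 0"
}}

```text
t: 24.52
eef_pos: [0.4217, -0.2442, 0.2253]
tool_rot: [0.0, 0.996, 0.088, 0.001]
contact_force: [-0.0, -0.4, -0.1]
gripper_width: 0.083
grasp_force: 40.5
```

```bash
python3 - <<'E'
from h import *
import pickle
o=get_obs(); e=o["eef_pos"]; print(e,o["tool_rot"],o["contact_force"])
w=np.array([.9845,.1754]);n=np.array([-.1754,.9845]);L=np.array([.4785,-.2323]); print("along,lat mm",(e[:2]-L)@w*1e3,(e[:2]-L)@n*1e3)
r=read_camera("wrist"); pickle.dump(r,open("Rw5.pkl","wb")); cv2.imwrite("pics/k.png",r["img"]); img=r["img"]; hsv=cv2.cvtColor(img,cv2.COLOR_BGR2HSV)
m=cv2.inRange(hsv,(0,150,60),(6,255,255))|cv2.inRange(hsv,(175,150,60),(180,255,255))
for y in range(20,340,20):
    x=np.where(m[y,260:400])[0]+260
    if len(x)>2: print(y,x[0],x[-1],len(x), box and ((onz(r,((x[0]+x[-1])/2+.5,y+.5),.15)[:2]-L)@n*1e3).round(1))
E
```

```text
[ 0.42173225 -0.24422074  0.22530637] [3.65628637e-04 9.96138553e-01 8.77913634e-02 7.24636898e-04] [-0.01603165 -0.36841445 -0.11590432]
along,lat mm -57.97875303259705 -1.7789076580727239
20 307 323 17 0.2
40 308 323 16 0.0
60 308 323 16 0.1
80 308 323 16 0.1
100 308 323 16 0.1
120 308 323 16 0.2
140 309 323 15 -0.0
240 334 343 10 -12.7
260 294 347 27 -2.4
280 293 348 38 -2.4
```

View pics/k.png

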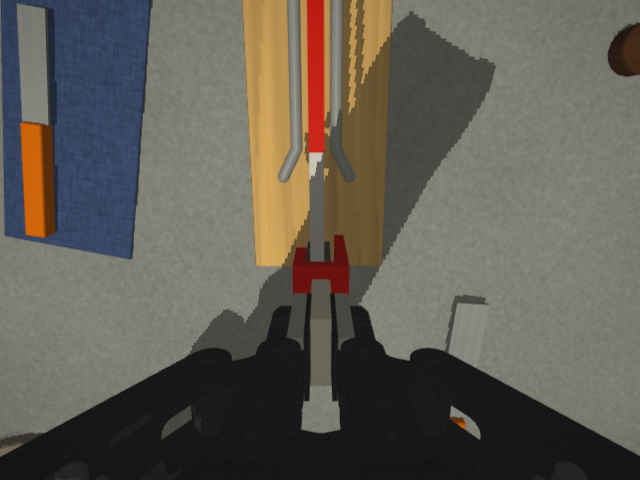

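The picture shows the tag (321,275) about 2 mm right of the bar's line (316), with the guard flares at (285,178) and (348,178). Correct by 2 mm and lower.

Emit:
{"name": "carry_out", "arguments": {
  "rows": "0 2 -15 0;0 0 -15 0;0 0 -10 0;0 0 -8 0;0 0 -4 0;0 0 0 0;0 0 0 0"
}}

```text
t: 25.45
eef_pos: [0.421, -0.2425, 0.1724]
tool_rot: [0.0, 0.996, 0.087, 0.0]
contact_force: [0.5, -0.2, -0.2]
gripper_width: 0.082
grasp_force: 40.5
```

Emit:
{"name": "carry_out", "arguments": {
  "rows": "0 0 -1.5 0;0 0 0 0;8 1.4 0 0;8 1.4 0 0;8 1.4 0 0;8 1.4 0 0;8 1.4 0 0;8 1.4 0 0;8 1.4 0 0;0 0 0 0"
}}

```text
t: 26.7
eef_pos: [0.4775, -0.2323, 0.1706]
tool_rot: [-0.0, 0.996, 0.088, 0.0]
contact_force: [0.3, 0.4, -0.9]
gripper_width: 0.087
grasp_force: 40.5
```

Emit:
{"name": "carry_out", "arguments": {
  "rows": "11.6 2.1 0 0;11.6 2.1 0 0;11.6 2.1 0 0;11.6 2.1 0 0;11.6 2.1 0 0;11.6 2 0 0;11.6 2 0 0;11.6 2 0 0;11.6 2.1 0 0;11.6 2.1 0 0"
}}

```text
t: 27.95
eef_pos: [0.5935, -0.2118, 0.1706]
tool_rot: [0.0, 0.996, 0.087, -0.0]
contact_force: [-0.5, -0.5, -1.2]
gripper_width: 0.085
grasp_force: 40.5
```

Emit:
{"name": "carry_out", "arguments": {
  "rows": "0 0 0 0;0 0 0 0;0 0 0 0",
  "claw": 22
}}

```text
t: 28.32
eef_pos: [0.5924, -0.2122, 0.1707]
tool_rot: [0.0, 0.996, 0.087, -0.0]
contact_force: [0.7, 0.1, 0.6]
gripper_width: 0.258
grasp_force: 0.0
```

Emit:
{"name": "carry_out", "arguments": {
  "rows": "0 0 10 0;0 0 20 0;0 0 30 0;0 0 40 0;0 0 40 0;0 0 0 0"
}}

```text
t: 29.08
eef_pos: [0.5949, -0.2122, 0.3165]
tool_rot: [0.002, 0.996, 0.087, 0.004]
contact_force: [-0.8, 0.0, -0.2]
gripper_width: 0.259
grasp_force: 0.0
```

```bash
python3 - <<'E'
from h import *
import pickle
o=get_obs(); e=o["eef_pos"]; print(e,o["tool_rot"])
w=np.array([.9845,.1754]);n=np.array([-.1754,.9845]);L=np.array([.4785,-.2323])
r=read_camera("wrist"); pickle.dump(r,open("Rw6.pkl","wb")); cv2.imwrite("pics/l.png",r["img"])
for a,b in pl(place_of,"wrist","tag"): d=onz(r,b,.15)[:2]-L; print(a,b,(d@w*1e3).round(1),(d@n*1e3).round(1))
hsv=cv2.cvtColor(r["img"],cv2.COLOR_BGR2HSV); m=cv2.inRange(hsv,(0,150,60),(6,255,255))|cv2.inRange(hsv,(175,150,60),(180,255,255))
for y in range(100,340,10):
    x=np.where(m[y,260:400])[0]+260
    if len(x)>2: q=onz(r,(320,y),.155)[:2]-L; print(y,x[0],x[-1],len(x),(q@w*1e3).round(0))
E
```

```text
[ 0.59493024 -0.21217554  0.31645618] [0.00164117 0.99617254 0.08728947 0.0042583 ]
0.85 [320.5, 225.2] 116.2 -1.6
190 312 322 11 145.0
200 313 322 10 137.0
210 309 326 18 129.0
220 309 326 7 121.0
230 309 326 7 113.0
240 309 326 7 105.0
250 309 326 7 97.0
260 313 322 10 89.0
270 313 322 10 80.0
280 314 322 9 71.0
290 313 322 10 63.0
300 314 322 9 54.0
310 314 322 9 45.0
320 314 322 9 36.0
330 314 322 9 26.0
```

The first tag is home, 97–133 mm past the line. Now the second, at box y -66.

Emit:
{"name": "carry_out", "arguments": {
  "rows": "0 45 10 -3;0 45 0 -3;0 45 0 -3;0 45 0 -3;0 45 0 -3;-1 45 0 -3;-1 45 0 -3;-1 45 0 -1.8;-1 43 0 0;0 0 0 0",
  "claw": 40
}}

```text
t: 30.42
eef_pos: [0.5868, 0.1958, 0.3195]
tool_rot: [-0.001, 0.994, -0.108, -0.001]
contact_force: [0.6, -0.1, 0.8]
gripper_width: 0.469
grasp_force: 0.0
```

```bash
python3 - <<'E'
from h import *
import pickle
o=get_obs(); e=o["eef_pos"]; print(e,o["tool_rot"],box(e))
r=read_camera("wrist"); pickle.dump(r,open("Rw7.pkl","wb")); cv2.imwrite("pics/m.png",r["img"])
for a,b in pl(place_of,"wrist","tag"): print(a,b,box(onz(r,b,.072)))
E
```

```text
[0.58678791 0.19579347 0.31947055] [-6.37942800e-04  9.94189875e-01 -1.07628484e-01 -1.48162264e-03] [  4.  -60.7]
0.76 [321.8, 196.8] [  2.6 -66.3]
0.22 [323.6, 241.4] [  0.4 -20.5]
```

```bash
python3 - <<'E'
from h import *
import pickle
r=pickle.load(open("Rw7.pkl","rb")); hsv=cv2.cvtColor(r["img"],cv2.COLOR_BGR2HSV); m=cv2.inRange(hsv,(0,150,60),(6,255,255))|cv2.inRange(hsv,(175,150,60),(180,255,255))
for k in cv2.findContours(m,0,1)[0]:
    if cv2.contourArea(k)>60: x,y,w,h=cv2.boundingRect(k); print(x,y,w,h,box(onz(r,(x+w/2,y),.077)),box(onz(r,(x+w/2,y+h),.077)))
E
```

```text
313 174 25 44 [ -0.8 -89.2] [ -1.2 -46. ]
0 90 94 9 [ 252.6 -163.3] [ 254.1 -155.6]
```

Emit:
{"name": "carry_out", "arguments": {
  "rows": "4 -5 0 -0.3;0 0 -40 0;0 0 -40 0;0 0 -40 0;0 0 -40 0;0 0 -30 0;0 0 -20 0;0 0 -18 0;0 0 0 0;0 0 0 0"
}}

```text
t: 31.78
eef_pos: [0.5935, 0.1864, 0.0936]
tool_rot: [-0.0, 0.993, -0.114, 0.001]
contact_force: [0.5, -0.1, 0.6]
gripper_width: 0.47
grasp_force: 0.0
```

Emit:
{"name": "carry_out", "arguments": {
  "rows": "0 0 0 0;0 0 0 0;0 0 0 0;0 0 0 0;0 0 0 0",
  "claw": 0,
  "force": 40
}}

```text
t: 32.4
eef_pos: [0.5936, 0.1878, 0.0935]
tool_rot: [-0.001, 0.994, -0.113, 0.001]
contact_force: [0.9, 5.0, 3.7]
gripper_width: 0.082
grasp_force: 39.8
```

Emit:
{"name": "carry_out", "arguments": {
  "rows": "0 0 20 0;0 0 40 0;0 0 50 0;0 0 50 0;0 0 47 0;-17 -43 0 2.3;-17 -43 0 2.3;-17 -43 0 2.3;-17 -43 0 2.3;-17 -43 0 2.3"
}}

```text
t: 33.65
eef_pos: [0.5059, -0.0316, 0.2989]
tool_rot: [0.001, 1.0, -0.014, -0.001]
contact_force: [0.7, -0.8, -1.1]
gripper_width: 0.085
grasp_force: 39.6
```

Emit:
{"name": "carry_out", "arguments": {
  "rows": "-17 -43 0 2.3;-17 -43 0 2.3;-17 -43 0 2.3;-17 -43 0 2.3;-19 -43 -20 2.4;0 0 -30 0;0 0 -20 0;0 0 0 0;0 0 0 0"
}}

```text
t: 34.78
eef_pos: [0.4206, -0.2442, 0.2301]
tool_rot: [0.0, 0.996, 0.087, -0.0]
contact_force: [0.2, 0.1, -0.3]
gripper_width: 0.086
grasp_force: 39.5
```

```bash
cat > q.py <<'E'
from h import *
o=get_obs(); e=o["eef_pos"]; q=o["tool_rot"]; print(e,"yaw",np.degrees(2*np.arctan2(q[2],q[1])),o["contact_force"])
w=np.array([.9845,.1754]);n=np.array([-.1754,.9845]);L=np.array([.4785,-.2323]); print("along,lat mm",(e[:2]-L)@w*1e3,(e[:2]-L)@n*1e3)
r=read_camera("wrist"); img=r["img"]; hsv=cv2.cvtColor(img,cv2.COLOR_BGR2HSV); cv2.imwrite("pics/n.png",img)
m=cv2.inRange(hsv,(0,150,60),(6,255,255))|cv2.inRange(hsv,(175,150,60),(180,255,255))
for y in range(20,340,20):
    x=np.where(m[y,260:400])[0]+260
    if len(x)>2: print(y,x[0],x[-1],len(x), ((onz(r,((x[0]+x[-1])/2+.5,y+.5),.15)[:2]-L)@n*1e3).round(1))
E
python3 q.py
```

```text
[ 0.4206287  -0.24419745  0.23014305] yaw 10.003789576340516 [ 0.24182826  0.12512784 -0.28002262]
along,lat mm -59.061106796167905 -1.5624132729137803
20 308 323 16 0.2
40 308 323 16 0.2
60 308 323 16 0.3
80 308 323 16 0.3
100 309 323 15 0.1
120 309 324 16 -0.1
140 309 324 16 -0.1
240 332 341 10 -11.5
260 293 345 26 -1.3
280 292 347 38 -1.5
```

Emit:
{"name": "carry_out", "arguments": {
  "rows": "0 1.7 -15 0;0 0 -15 0;0 0 -13 0;0 0 -9 0;0 0 -5 0;0 0 0 0;0 0 0 0"
}}

```text
t: 35.7
eef_pos: [0.4211, -0.2423, 0.1729]
tool_rot: [0.0, 0.996, 0.087, 0.0]
contact_force: [0.4, 0.0, -0.2]
gripper_width: 0.081
grasp_force: 39.6
```

Emit:
{"name": "carry_out", "arguments": {
  "rows": "0 0 -1 0;0 0 0 0;8 1.4 0 0;8 1.4 0 0;8 1.4 0 0;8 1.4 0 0;8 1.4 0 0;8 1.4 0 0;8 1.4 0 0;0 0 0 0"
}}

```text
t: 36.95
eef_pos: [0.4775, -0.2321, 0.1716]
tool_rot: [-0.0, 0.996, 0.088, 0.0]
contact_force: [0.4, -0.1, -0.3]
gripper_width: 0.085
grasp_force: 39.6
```

Emit:
{"name": "carry_out", "arguments": {
  "rows": "11.6 2.1 0 0;11.6 2.1 0 0;11.6 2.1 0 0;11.6 2.1 0 0;11.6 2 0 0;0 0 0 0;0 0 0 0"
}}

```text
t: 37.83
eef_pos: [0.5346, -0.2221, 0.1715]
tool_rot: [-0.0, 0.996, 0.087, -0.0]
contact_force: [-0.1, -0.5, -0.8]
gripper_width: 0.085
grasp_force: 39.7
```

Emit:
{"name": "carry_out", "arguments": {
  "rows": "0 0 0 0;0 0 0 0;0 0 0 0",
  "claw": 22
}}

```text
t: 38.2
eef_pos: [0.5346, -0.2221, 0.1717]
tool_rot: [0.0, 0.996, 0.087, 0.0]
contact_force: [-0.4, -0.1, 0.9]
gripper_width: 0.258
grasp_force: 0.0
```

Emit:
{"name": "carry_out", "arguments": {
  "rows": "0 0 10 0;0 0 20 0;0 0 30 0;0 0 40 0;0 0 40 0;0 0 0 0;0 0 0 0"
}}

```text
t: 39.08
eef_pos: [0.5345, -0.2219, 0.3116]
tool_rot: [0.0, 0.996, 0.087, -0.0]
contact_force: [-0.3, -0.8, -0.5]
gripper_width: 0.25
grasp_force: 0.0
```

```bash
python3 - <<'E'
from h import *
o=get_obs(); e=o["eef_pos"]; print(e,o["tool_rot"],o["q"].round(2))
w=np.array([.9845,.1754]);n=np.array([-.1754,.9845]);L=np.array([.4785,-.2323])
r=read_camera("wrist"); cv2.imwrite("pics/p.png",r["img"])
for a,b in pl(place_of,"wrist","tag"): d=onz(r,b,.15)[:2]-L; print(a,b,(d@w*1e3).round(1),(d@n*1e3).round(1))
for nme in("opener_mid","opener_tip","mat"): print(nme,[(a,onz(r,b,.012)[:2].round(3)) for a,b in pl(place_of,"wrist",nme)])
E
```

```text
[ 0.53447297 -0.22189923  0.31155145] [ 9.74867217e-06  9.96176999e-01  8.73577697e-02 -8.70070365e-05] [ 0.48  0.27 -0.24  1.68  0.07  1.2  -1.17]
0.97 [322.0, 145.9] 115.3 -1.1
0.72 [319.3, 226.0] 54.1 1.1
opener_mid [(0.86, array([0.448, 0.008]))]
opener_tip [(0.61, array([ 0.352, -0.409])), (0.57, array([0.544, 0.01 ]))]
mat [(0.64, array([ 0.474, -0.019]))]
```

View pics/p.png

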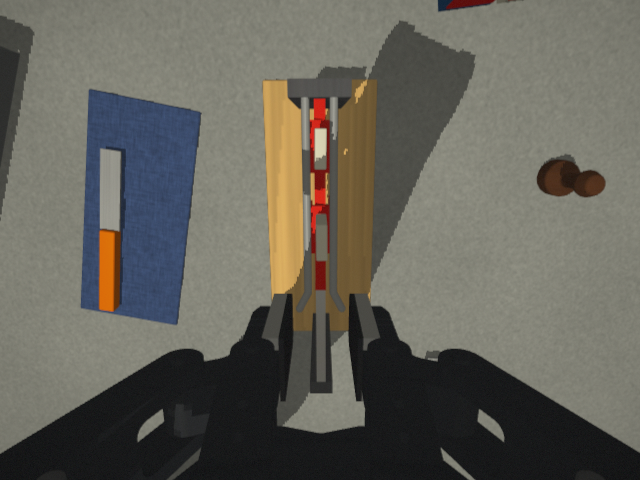

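The picture shows both tags under the guard bars at (320,147) and (320,240). The opener was knocked to about (110,231). It still lies flat on the mat, roughly 30 mm off centre each way, which is inside the limits. Now close the lid: first go behind it.

Emit:
{"name": "carry_out", "arguments": {
  "rows": "0 0 40 0;0 30 30 0;2 45 0 -2.8;2 45 0 -2.8;2 45 0 -2.8;2 45 0 -2.8;2 45 0 -2.8;2 45 0 -2.8;2 45 0 -2.8;2 45 0 -3.1",
  "claw": 0
}}

```text
t: 40.58
eef_pos: [0.5506, 0.1693, 0.3811]
tool_rot: [0.0, 0.994, -0.111, -0.0]
contact_force: [0.7, -0.4, -0.0]
gripper_width: 0.001
grasp_force: 0.0
```

Emit:
{"name": "carry_out", "arguments": {
  "rows": "2 45 0 0;2 45 0 0;2 45 0 0;2 44 0 0;0 0 0 0;0 0 0 0"
}}

```text
t: 41.32
eef_pos: [0.5589, 0.3464, 0.3808]
tool_rot: [0.001, 0.994, -0.11, -0.0]
contact_force: [0.4, -0.1, -0.0]
gripper_width: -0.0
grasp_force: 0.0
```

```bash
python3 - <<'E'
from h import *
o=get_obs(); e=o["eef_pos"]; print(e,box(e),o["q"].round(2),o["contact_force"])
print(pl(place_of,"side","lid_edge"),pl(place_of,"scene","lid_edge"))
cur=np.array([e[0]-.5267,e[1]-.2052])@u; cz=.235
# from x=.120 z=.235
px,pz=.120,.235
for th in [1.7,1.55,1.4,1.25,1.1,.95,.8,.65,.5,.37,.25,.15,.07,0]:
    X=.07-.115*np.cos(th)+.005*np.sin(th)+.0145*max(0,np.sin(th)); Z=.125+.115*np.sin(th)+.005*np.cos(th)
    print(th,"abs",round(X,3),round(Z,3),"d %.1f %.1f %.1f"%((X-px)*219.8,(X-px)*975.5,(Z-pz)*1e3)); px,pz=X,Z
E
```

```text
[0.5589356  0.34644036 0.38084112] [144.9  -0.4] [-0.31  0.4  -0.49  1.37  0.19  1.42 -2.59] [ 0.35740028 -0.07534476 -0.0175902 ]
[(0.82, [269.7, 293.0])] [(0.75, [245.2, 331.9]), (0.64, [397.5, 253.0]), (0.47, [362.3, 291.9])]
1.7 abs 0.104 0.238 d -3.5 -15.5 3.4
1.55 abs 0.087 0.24 d -3.7 -16.6 1.7
1.4 abs 0.07 0.239 d -3.8 -17.0 -0.9
1.25 abs 0.052 0.236 d -3.8 -17.0 -3.5
1.1 abs 0.035 0.23 d -3.7 -16.6 -6.0
0.95 abs 0.019 0.221 d -3.6 -15.8 -8.3
0.8 abs 0.004 0.211 d -3.3 -14.7 -10.5
0.65 abs -0.01 0.199 d -3.0 -13.3 -12.4
0.5 abs -0.022 0.185 d -2.6 -11.5 -14.1
0.37 abs -0.03 0.171 d -1.9 -8.4 -13.3
0.25 abs -0.037 0.158 d -1.4 -6.3 -13.0
0.15 abs -0.041 0.147 d -0.9 -4.1 -11.2
0.07 abs -0.043 0.138 d -0.6 -2.5 -9.1
0 abs -0.045 0.13 d -0.4 -1.6 -8.0
```

Emit:
{"name": "carry_out", "arguments": {
  "rows": "0 0 -45 0;0 0 -45 0;0 0 -36 0;0 0 -20 0;-2.7 -12.2 0 0;-2.8 -12.2 0 0;-3.5 -15.5 3 0;-3.7 -16.5 2 0;-3.8 -17 -1 0;-3.8 -17 -3.5 0"
}}

```text
t: 42.68
eef_pos: [0.5384, 0.2553, 0.2364]
tool_rot: [-0.0, 0.994, -0.111, 0.0]
contact_force: [1.7, 1.2, 0.8]
gripper_width: 0.001
grasp_force: 0.7
```

Emit:
{"name": "carry_out", "arguments": {
  "rows": "-3.7 -16.6 -6 0;-3.6 -15.8 -8.3 0;-3.3 -14.7 -10.5 0;-3 -13.3 -12.4 0;-2.6 -11.5 -14 0;-1.9 -8.4 -13.3 0;-1.4 -6.3 -13 0;-0.9 -4 -11 0;-0.6 -2.5 -9 0;0 0 0 0"
}}

```text
t: 43.92
eef_pos: [0.517, 0.1632, 0.1378]
tool_rot: [0.0, 0.994, -0.11, -0.001]
contact_force: [-0.4, -0.2, 0.4]
gripper_width: 0.001
grasp_force: 0.0
```

```bash
python3 - <<'E'
from h import *
o=get_obs(); e=o["eef_pos"]; print(e,box(e),o["contact_force"])
read_camera("side");read_camera("scene")
print(pl(place_of,"side","lid_edge"),pl(place_of,"scene","lid_edge"))
E
```

```text
[0.51696417 0.16318802 0.13779045] [-43.1   0.3] [-0.37528334 -0.20190605  0.36081678]
[(0.71, [306.7, 262.4])] []
```

Emit:
{"name": "carry_out", "arguments": {
  "rows": "0 -2 -4 0;0 0 -3 0;0 0 -2 0;0 0 -1.5 0;0 0 0 0;0 0 0 0"
}}

```text
t: 44.88
eef_pos: [0.5177, 0.1613, 0.1299]
tool_rot: [0.0, 0.994, -0.111, 0.0]
contact_force: [-6.3, -3.8, 17.2]
gripper_width: -0.003
grasp_force: 8.9
```

The lid is hard shut (top at 130 mm, firm contact). Back off and check everything.

Emit:
{"name": "carry_out", "arguments": {
  "rows": "0 0 15 0;0 0 40 0;0 -5 50 0;0 -20 50 0;0 -30 30 0;0 -30 0 0;0 -30 0 0;0 0 0 0;0 0 0 0"
}}

```text
t: 46.0
eef_pos: [0.5174, 0.0474, 0.3133]
tool_rot: [-0.0, 0.994, -0.11, -0.0]
contact_force: [0.2, 0.1, -0.5]
gripper_width: -0.003
grasp_force: 0.0
```

```bash
python3 - <<'E'
from h import *
o=get_obs(); e=o["eef_pos"]; print(e,o["contact_force"])
w=np.array([.9845,.1754]);n=np.array([-.1754,.9845]);L=np.array([.4785,-.2323])
r=read_camera("wrist"); cv2.imwrite("pics/z.png",r["img"])
for nme in("opener_mid","opener_tip","mat"): print(nme,[(a,b,onz(r,b,.012)[:2].round(3)) for a,b in pl(place_of,"wrist",nme)])
rs=read_camera("side"); rc=read_camera("scene")
for c,q in(("side",rs),("scene",rc)):
    hsv=cv2.cvtColor(q["img"],cv2.COLOR_BGR2HSV); print(c,[(a,b,((onz(q,b,.15)[:2]-L)@w*1e3).round()) for a,b in pl(place_of,c,"tag")],pl(place_of,c,"opener_mid"))
    m=cv2.inRange(hsv,(100,120,70),(125,255,255))
    for k in cv2.findContours(m,0,1)[0]:
        if cv2.contourArea(k)>1500: h=cv2.convexHull(k); print(c,cv2.approxPolyDP(h,.02*cv2.arcLength(h,True),True)[:,0].tolist())
# mat corners in wrist view
m=cv2.inRange(cv2.cvtColor(r["img"],cv2.COLOR_BGR2HSV),(105,90,40),(122,255,255))
for k in cv2.findContours(m,0,1)[0]:
    if cv2.contourArea(k)>3000: h=cv2.convexHull(k); A=cv2.approxPolyDP(h,.02*cv2.arcLength(h,True),True)[:,0]; print(A.tolist(),[onz(r,a,.004)[:2].round(3).tolist() for a in A],[onz(r,a,.130)[:2].round(3).tolist() for a in A])
E
```

```text
[0.51735533 0.04742206 0.31328087] [ 0.17606818  0.12305635 -0.45092183]
opener_mid [(0.67, [365.2, 245.3], array([0.448, 0.009]))]
opener_tip [(0.88, [348.9, 162.6], array([0.545, 0.009]))]
mat [(0.94, [381.8, 216.0], array([ 0.478, -0.016]))]
side [(0.64, [324.5, 148.9], np.float64(49.0)), (0.44, [300.0, 156.6], np.float64(118.0))] [(0.87, [428.6, 153.4]), (0.78, [389.4, 345.1]), (0.76, [339.2, 251.2])]
side [[264, 251], [352, 279], [333, 329], [239, 297]]
side [[255, 113], [260, 162], [200, 168], [189, 120]]
scene [(0.66, [234.7, 216.6], np.float64(115.0)), (0.54, [450.4, 314.0], np.float64(215.0)), (0.45, [244.1, 205.2], np.float64(59.0))] [(0.7, [412.7, 252.1]), (0.68, [323.9, 247.2]), (0.64, [256.4, 167.5])]
scene [[373, 233], [408, 258], [356, 302], [321, 274]]
[[205, 103], [229, 348], [81, 364], [27, 107]] [[0.64, 0.147], [0.349, 0.205], [0.369, 0.399], [0.678, 0.335]] [[0.625, 0.115], [0.415, 0.157], [0.429, 0.297], [0.652, 0.251]]
[[417, 95], [444, 309], [361, 324], [310, 117]] [[0.598, -0.077], [0.343, -0.071], [0.346, 0.034], [0.601, 0.04]] [[0.594, -0.046], [0.411, -0.042], [0.413, 0.033], [0.597, 0.038]]
```

The lid corners match the starting picture, both tags are home (about 50 and 117 mm past the line), and the opener is (-24, +27) mm from the mat's centre. Hand in.

```bash
python3 -c "
from station import *
print(hand_in())"
```

```text
the job is handed in; nothing more can be done
None
```

I handed the job in; no verdict came back. In the last pictures both tags in the box hang past the red line, the lid is shut, and the opener lies flat on its mat, knocked about 25 mm off centre in each direction but within limits.

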